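# Set the rotary specimen stage to its red mark

## Task

With a fingertip, gently push the upright orange-faced fin round to turn the dial of the rotary microscope stage, until the dial's white index line lines up with the scale line marked by the red stud, then leave it there and come clear. Only push the fin from one side at a time (do not pinch it), keep your fingers off the specimen and the metal seat it stands on, and leave the things around the stage where they are.

Things in the scene. Friction and masses are not known exactly. Their poses are not given: they have to be found in the camera images.
- stage: Rotary stage: white disc 224 mm across, bolted to the bench, origin on its axis at bench height. Its flat top, 20 mm above the bench, carries black radial scale lines every 15 degrees over a half circle; its x axis points along the middle line of the scale. Where it stands and how it is turned on the bench vary
- stage_axis (a point): On the stage's vertical turning axis, at the dial's top face, 32 mm above the bench. The dial is the dark steel disc on the stage, 150 mm across; it has a white radial index line, 3 mm wide, from the seat to the rim and, opposite it, an upright fin
- dial (a joint): Turn of the dial about the vertical axis, rad, positive anticlockwise seen from above; 0 = index line at the middle scale line; stops at -1.9 and 1.9. It turns stiffly (friction about 0.06 N m, so about 1 N at the fin) without springing back: it stays where it is left. It starts within 0.3 of 0
- index_point (a point): Point on the dial's index line extended outward, 93 mm from the axis (18 mm beyond the dial's rim), 26 mm above the bench; it turns with the dial. With the lines lined up it stands over the stud's centre
- fin_mid (a point): Point in the middle of the fin's thickness, half-way up, 66 mm from the axis; it turns with the dial, always opposite the index line. The fin is an upright radial plate, black with orange faces, standing on the dial's top face: from 29 to 85 mm from the axis, top 72 mm above the bench, 16 mm thick over the orange faces (8 mm from the middle plane to each)
- seat_mid (a point): Centre of the specimen seat, a bright aluminium drum at the middle of the dial, on the axis: 54 mm across, from 32 to 48 mm above the bench, fixed to the dial. Keep off
- specimen_center (a point): Centre of the specimen, a loose black resin cylinder with a bright metal face on top, 25 mm across and 20 mm tall (about 30 g), standing upright on the middle of the seat (centre 58 mm, top 68 mm above the bench); z along its axis
- stud_red_top (a point): Top of the red marker stud: 14 mm across, 6 mm tall, fixed on the stage's top, 93 mm from the axis, at the outer end of the scale line to set. Its top is 26 mm above the bench. The four studs mark the long lines at 45 and 75 degrees either side of the middle line, and which colour marks which line varies
- stud_blue_top (a point): Top of the blue stud, same shape, marks another line: not the one to set
- stud_yellow_top (a point): Top of the yellow stud, same shape, marks another line: not the one to set
- stud_green_top (a point): Top of the green stud, same shape, marks another line: not the one to set
- objective_mid (a point): Half-way up a loose microscope objective standing on the bench: black with a yellow band, 32 mm across, 55 mm tall, 150 g. Leave alone
- eyepiece_mid (a point): Half-way up a loose eyepiece standing on the bench: black and steel, 38 mm across, 48 mm tall, 100 g. Leave alone
- slide_box_mid (a point): Centre of a loose flat box of slides, blue with white lid, 30 x 85 x 22 mm, 120 g. Leave alone
- pad_a (a point): One orange face plate of the fin, 48 (radial) x 4 x 33 (high) mm, this point at its centre, 60 mm from the axis, 50 mm above the bench. Pushing on this face turns the dial clockwise seen from above (joint value falls)
- pad_b (a point): The opposite orange face plate, same size and height. Pushing on this face turns the dial anticlockwise (joint value grows)
- specimen: The same specimen; origin at the centre of its underside

How it is judged:
By the outcome, as a careful person would: the job done as asked, in the order asked, and still so for the second after the job is handed in, with the robot touching nothing.
It also fails if it takes over 40 s, if anything falls off the work surface, if the arm or the gripper's body presses on something with over 40 N, if the wrist force passes 120 N, or if a joint passes its speed limit or range.

## Robot

A 6-joint arm with a two-finger parallel gripper is mounted at the origin on the work surface. World frame = base frame: x ahead of the robot, y to its left, z up, the work surface at z = 0. Lengths are in m, angles in rad, forces in N, time in s.
With the tool pointing down it reaches from about 0.275 to 0.825 m from the base axis. Payload 4.9 kg.
Tool frame: the origin (TCP) lies midway between the tips of the shut fingers; the grasp point (between the pads) lies 19 mm behind it (grip_point_offset is the distance from the TCP to the grasp point, in m); z points along the fingers, x is the direction in which the jaws open and shut, and the axes are right-handed (so a half turn about z gives the same grasp; the last joint's range is limited). The gripper opens to 85 mm and grips with 20 to 120 N. Pads are 22 mm wide; open, the fingers measure 114 mm over their backs; the gripper's body (76 mm by 85 mm) begins 54 mm behind the grasp point. The pads swing forward as they close: fully open they stand 13 mm farther back than shut.
Start: joints at [-1.258, 0.326, -0.193, 1.052, 0, 1.437], TCP at [0.238, -0.496, 0.231] pointing down, gripper open.
Joint ranges: [-2.65, 2.65], [-0.97, 1.79], [-1.3, 1.35], [-1.93, 2.1], [-1.47, 1.37], [-3.14, 3.14]. Speed limits (rad/s): [2.57, 2.57, 3.14, 3.14, 3.14, 3.14].

## Interface

Orientations are given as a rotation vector (axis times angle).
In Python, from cell import * gives the robot as it stands. Calls block until the motion is done:
- movep(position, orientation): joint-space move of the TCP to a pose.
- move_l(position, velocity=0.15, rot=None, until_force=None): straight line of the TCP; rot=None keeps the orientation; velocity is the mean speed in m/s. With until_force (N) it stops when the force on the tool has changed by that much, and returns True; else False.
- set_joints(angles): joint-space move.
- let_go() and grab(newtons=None): open the fingers fully, or close them until they stop; newtons is the grip in N (None keeps the last).
- sleep(seconds).
- ik(position, orientation): joint angles nearest the present ones, or None.
- get_state(): the state.
- grab_frame(name): name is "side" or "top"; returns a dict with "img" (384x512x3 uint8, red, green, blue), "fx", "fy", "cx", "cy" (pixels), "cam_to_world" (4x4, takes a point from camera to world coordinates). Camera axes: x right, y down, z forward; pixel columns grow to the right and rows downward; lengths in m; the calibration is good to about 2 mm. A picture is of the moment at which its call begins. There is no depth.
A pose or a line that the arm cannot do raises MotionError and nothing moves.
- sign_off(): hands the job in, once; it reports no verdict.
Trained networks look in the newest picture that a camera, given by its name, has taken for a name from the list of things; names that differ only in an ending like _2 or _b are one class to them, and where a whole thing is asked for, a point or a joint stands for the part that bears it (a point fixed in the world has none). Each returns a list of dicts, best first, with "score" (0 to 1); they miss things now and then, are a little off and sometimes report something else, mostly with a low value. They report only what shows in the picture. A call takes as long as a camera call.
- spot_in(camera, name): "centre" ([column, row] in pixels, amid what is visible of it).
- silhouettes(camera, name): "mask" (384x512 bool, what is visible of it) and "centre" ([column, row] in pixels, amid what is visible of it).
- tip_of(camera, name): "centre" ([column, row] in pixels: a listed point, or the origin of a listed thing).
The state is a dict: "clock": time; "q": joint angles; "joint_velocities": joint speeds; "tau": joint torques, N m; "position": TCP position; "eef_rot": TCP orientation; "contact_force": force on the tool from outside, world axes, zero at the start; "wrist_torque": the same for the moment, N m; "finger_gap": opening from 0.0 (shut) to 1.0 (fully open).
Only numpy, scipy, OpenCV 4.12 (cv2) and the standard library are available. Lean on these libraries where they do the work, as an engineer would, in place of code of your own. Each camera call takes 0.05 s, during which the arm holds its last target.

## Working session

There is one attempt and no reset: what is moved stays moved. The work goes in short steps, each a Python script; the robot and the scene stay as the last script left them, time stands still between calls to the robot, and variables do not carry over. Pictures are saved under pics/ and viewed, and the job is handed in when it is done.

```bash
mkdir -p pics; ls; cat > h.py <<'E'
from cell import *
import numpy as np, cv2
def cam(n):
    f=grab_frame(n); return f
def save(f,p): cv2.imwrite('pics/'+p,f['img'][:,:,::-1])
def ray(f,px,z):
    T=np.array(f['cam_to_world']); d=np.array([(px[0]-f['cx'])/f['fx'],(px[1]-f['cy'])/f['fy'],1.])
    d=T[:3,:3]@d; o=T[:3,3]; return o+d*(z-o[2])/d[2]
def proj(f,P):
    T=np.array(f['cam_to_world']); p=T[:3,:3].T@(np.array(P)-T[:3,3]); return np.array([f['fx']*p[0]/p[2]+f['cx'],f['fy']*p[1]/p[2]+f['cy']])
Z=dict(stage_axis=.032,index_point=.026,fin_mid=.052,seat_mid=.040,specimen_center=.058,stud_red_top=.026,stud_blue_top=.026,stud_yellow_top=.026,stud_green_top=.026,objective_mid=.0275,eyepiece_mid=.024,slide_box_mid=.011,pad_a=.05)
E
python3 - <<'E'
from h import *
for c in ('top','side'):
    f=cam(c); save(f,c+'0.png'); print(c,np.array(f['cam_to_world'])[:3].round(3).tolist())
    for n,z in Z.items():
        r=tip_of(c,n)[:2]
        print(n,[(np.round(x['centre'],1).tolist(),round(x['score'],2),ray(f,x['centre'],z)[:2].round(4).tolist()) for x in r])
s=get_state(); print(s['clock'],s['eef_rot'],s['contact_force'])
E
```

```text
pics
top [[0.009, -0.99, 0.138, 0.489], [-1.0, -0.011, -0.012, 0.036], [0.013, -0.137, -0.99, 1.066]]
stage_axis [([286.2, 226.5], 0.62, [0.5683, -0.0425])]
index_point [([289.9, 192.5], 0.57, [0.6457, -0.0513])]
fin_mid [([285.1, 260.0], 0.56, [0.4944, -0.0386])]
seat_mid [([289.7, 228.7], 0.81, [0.5629, -0.0496]), ([312.2, 199.6], 0.51, [0.6281, -0.0998])]
specimen_center [([287.6, 231.2], 0.61, [0.5561, -0.0435]), ([284.2, 230.6], 0.54, [0.5574, -0.0362])]
stud_red_top [([327.1, 217.1], 0.41, [0.5908, -0.1348])]
stud_blue_top [([246.2, 221.2], 0.53, [0.5797, 0.0466])]
stud_yellow_top [([255.0, 202.8], 0.46, [0.6214, 0.0273]), ([289.2, 227.4], 0.18, [0.5668, -0.0497])]
stud_green_top [([313.6, 193.9], 0.6, [0.6431, -0.1049])]
objective_mid [([203.3, 198.0], 0.52, [0.6309, 0.1435]), ([358.6, 188.7], 0.33, [0.6558, -0.2067])]
eyepiece_mid []
slide_box_mid []
pad_a [([289.3, 258.6], 0.65, [0.4975, -0.0478]), ([288.1, 254.9], 0.63, [0.5054, -0.0453])]
side [[0.938, -0.195, 0.288, 0.433], [-0.348, -0.535, 0.77, -0.52], [0.004, -0.822, -0.569, 0.473]]
stage_axis [([230.5, 240.0], 0.62, [
[... 337 characters left out ...]
[193.9, 245.2], 0.59, [0.5029, -0.0248])]
stud_blue_top [([223.2, 210.5], 0.49, [0.5756, 0.0506]), ([231.9, 244.8], 0.45, [0.563, -0.0457])]
stud_yellow_top [([250.5, 212.8], 0.59, [0.6214, 0.0264])]
stud_green_top [([282.6, 260.7], 0.51, [0.6282, -0.1095])]
objective_mid [([192.3, 242.0], 0.69, [0.5018, -0.0177]), ([238.0, 180.2], 0.57, [0.6332, 0.1386])]
eyepiece_mid [([329.3, 303.2], 0.58, [0.6582, -0.2091]), ([192.6, 240.9], 0.32, [0.5035, -0.0112])]
slide_box_mid [([308.2, 225.9], 0.74, [0.7148, -0.0291])]
pad_a [([192.8, 246.2], 0.95, [0.497, -0.0531]), ([192.7, 243.8], 0.68, [0.4981, -0.0475])]
1.4 [ 2.65835973e+00 -1.67410707e+00  1.50010821e-05] [-0.2907653   0.08478951  0.02288749]
```

```bash
python3 - <<'E'
import cv2
a=cv2.imread('pics/top0.png'); b=cv2.imread('pics/side0.png')
cv2.imwrite('pics/top0z.png',cv2.resize(a[150:300,180:380],None,fx=4,fy=4,interpolation=cv2.INTER_CUBIC))
cv2.imwrite('pics/side0z.png',cv2.resize(b[160:320,140:340],None,fx=3.7,fy=3.7,interpolation=cv2.INTER_CUBIC))
E
```

```text
(no output)
```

View pics/top0z.png

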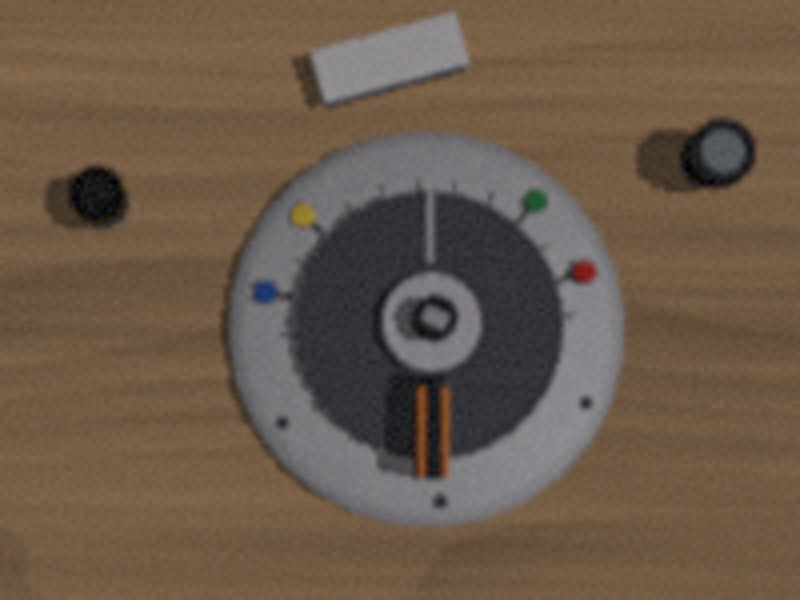

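View pics/side0z.png

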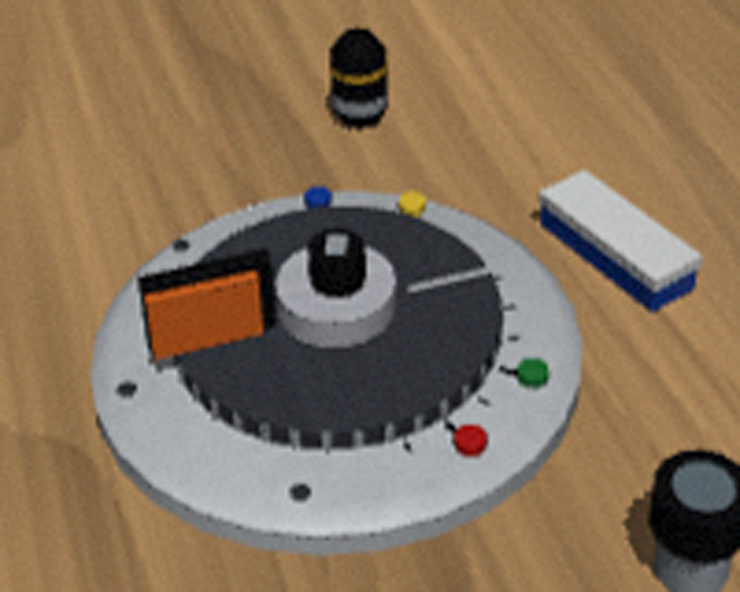

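View pics/side0.png

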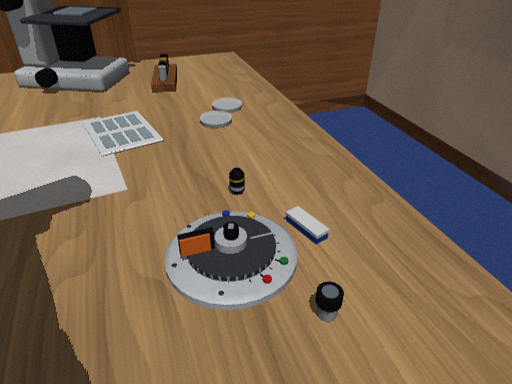

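The top view shows the index line pointing up, at about zoomed pixel (430,225). The red stud is at full-image pixel (326,218), about 75° clockwise from the middle line. The −y fin face (pad_a) is the one to push, and the side view shows it clearly. Next I'll fit the stage pose and dial angle from the stud and index pixels.

```bash
cat >> h.py <<'E'
from scipy.optimize import least_squares
H={'red':[(0,6),(174,180)],'yellow':[(22,32)],'green':[(50,85)],'blue':[(105,125)]}
SA=dict(blue=75,yellow=45,green=-45,red=-75)
def studs(f,guess,R=9):
    hsv=cv2.cvtColor(f['img'],cv2.COLOR_RGB2HSV); out={}
    for c,rs in H.items():
        g=proj(f,guess[c]); m=np.zeros(hsv.shape[:2],float)
        for a,b in rs: m+=((hsv[...,0]>=a)&(hsv[...,0]<=b)&(hsv[...,1]>110)&(hsv[...,2]>50))
        yy,xx=np.mgrid[:m.shape[0],:m.shape[1]]; m*=((xx-g[0])**2+(yy-g[1])**2<R*R)
        if m.sum()>8: out[c]=np.array([(m*xx).sum()/m.sum(),(m*yy).sum()/m.sum()])
    return out
def fit(f,st,p0=(.563,-.043,.09)):
    def res(p):
        r=[]
        for c,px in st.items():
            a=p[2]+np.radians(SA[c]); r+=list(proj(f,[p[0]+.093*np.cos(a),p[1]+.093*np.sin(a),.0245])-px)
        return r
    s=least_squares(res,p0,loss='soft_l1'); return s.x,np.abs(s.fun).max()
def dial(f,p,lo=-1.9,hi=1.9):
    # brightness along index line r 32..72 at z=.032, matched profile
    g=cv2.cvtColor(f['img'],cv2.COLOR_RGB2GRAY).astype(np.float32)
    ths=np.arange(lo,hi,.004); rs=np.linspace(.036,.070,40); v=[]
    for t in ths:
        a=p[2]+t; q=np.array([proj(f,[p[0]+r*np.cos(a),p[1]+r*np.sin(a),.032]) for r in rs],np.float32)
        v.append(np.median(cv2.remap(g,q[:,:1].copy(),q[:,1:].copy(),cv2.INTER_LINEAR)))
    v=np.array(v); k=v.argmax(); w=np.clip(v-np.median(v)-.3*(v[k]-np.median(v)),0,None); s=abs(ths-ths[k])<.08
    return (w*ths)[s].sum()/w[s].sum(), v[k]-np.median(v)
E
python3 - <<'E'
from h import *
g=dict(red=[.593,-.131,.025],blue=[.578,.049,.025],yellow=[.6214,.027,.025],green=[.633,-.107,.025])
for c in ('top','side'):
    f=cam(c); st=studs(f,g); print({k:v.round(1).tolist() for k,v in st.items()})
    p,e=fit(f,st); print(c,p.round(4),e.round(2),dial(f,p,-.4,.4))
    for t in ('stage_axis','specimen_center'): print(t,proj(f,[p[0],p[1],Z[t]]).round(1))
E
```

```text
{'red': [325.5, 217.5], 'yellow': [255.3, 203.3], 'green': [313.5, 199.7], 'blue': [245.9, 222.6]}
top [ 0.5595 -0.0439  0.0736] 0.1 (np.float64(-0.08338095041148741), np.float32(60.240234))
stage_axis [286.9 230.5]
specimen_center [287.8 229.6]
{'red': [266.8, 278.4], 'yellow': [251.0, 214.7], 'green': [283.7, 260.2], 'blue': [225.3, 213.2]}
side [ 0.5604 -0.0473  0.0745] 0.31 (np.float64(-0.04396184358585993), np.float32(86.78198))
stage_axis [230.6 243.1]
specimen_center [230.  231.1]
```

```bash
cat >> h.py <<'E'
from scipy.spatial.transform import Rotation as Ro
AX=np.array([.560,-.0455]); YAW=.074; SG=1
def pose(th,off,z,r=.064,sg=None):
    sg=SG if sg is None else sg
    ph=YAW+th+np.pi; u=np.array([np.cos(ph),np.sin(ph)]); t=np.array([-u[1],u[0]])
    p=np.r_[AX+r*u+off*t,z]; x=np.r_[sg*u,0]; zz=np.array([0,0,-1.]); y=np.cross(zz,x)
    return p,Ro.from_matrix(np.c_[x,y,zz]).as_rotvec()
E
python3 - <<'E'
from h import *
for sg in (1,-1):
    for th,off,z in ((-.065,.04,.15),(-.065,.019,.045),(-.7,.019,.045),(-1.31,.019,.045)):
        q=ik(*pose(th,off,z,sg=sg)); print(sg,th,None if q is None else np.round(q,2))
E
```

```text
1 -0.065 [-0.32  0.31 -0.43  0.82  0.   -1.9 ]
1 -0.065 [-0.28  0.45 -0.56  0.56  0.   -1.86]
1 -0.7 [-0.2   0.45 -0.57  0.56  0.   -1.14]
1 -1.31 [-0.13  0.48 -0.5   0.59  0.   -0.46]
-1 -0.065 [-0.32  0.31 -0.43  0.82  0.    1.24]
-1 -0.065 [-0.28  0.45 -0.56  0.56  0.    1.28]
-1 -0.7 [-0.2   0.45 -0.57  0.56  0.    2.  ]
-1 -1.31 [-0.13  0.48 -0.5   0.59  0.    2.68]
```

```bash
sed -i 's/; SG=1/; SG=-1/' h.py; python3 - <<'E'
from h import *
grab(20)
movep(*pose(-.065,.045,.15))
p,r=pose(-.065,.038,.047); move_l(p,.15,rot=r)
print(get_state()['clock'],get_state()['finger_gap'],get_state()['contact_force'])
p,r=pose(-.065,.0,.047)
hit=move_l(p,.03,until_force=0.7)
s=get_state(); d=np.array(s['position'])[:2]-AX; ph=YAW-.065+np.pi
print(hit,s['clock'],s['contact_force'],'off',d@np.array([-np.sin(ph),np.cos(ph)]))
for c in('top','side'):
    f=cam(c); save(f,c+'1.png')
E
```

```text
4.8833 -0.0019644719320453885 [ 0.72102999 -0.3391285   0.93333996]
True 5.6417 [0.10644647 1.13954753 0.56539588] off 0.016649992038452386
```

```bash
python3 - <<'E'
import cv2,numpy as np
a=cv2.imread('pics/top1.png'); b=cv2.imread('pics/side1.png')
z=lambda i:cv2.resize(i,(400,320),interpolation=cv2.INTER_CUBIC)
cv2.imwrite('pics/both1.png',np.hstack([z(a[150:310,190:390]),z(b[160:320,140:340])]))
E
```

```text
(no output)
```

View pics/both1.png

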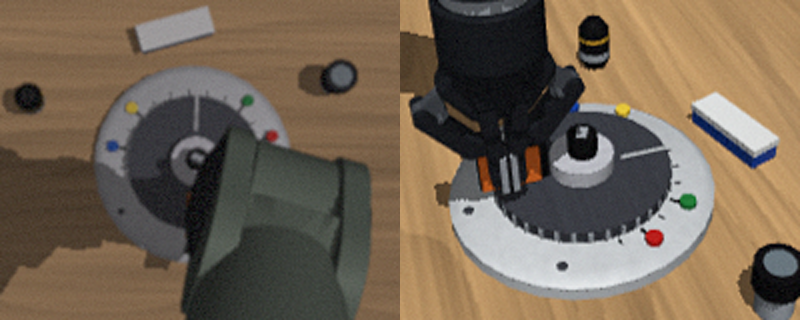

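Shut fingertips touch pad_a on its near face (side view around zoomed pixel (510,175)), well clear of the seat and specimen. Now I'll push round the arc, stopping short of the line.

```bash
python3 - <<'E'
from h import *
for th in np.linspace(-.065,-1.15,13)[1:]:
    p,r=pose(th,.0166,.047); move_l(p,.05,rot=r)
    s=get_state()
    ph=YAW+th+np.pi; F=np.array(s['contact_force'])
    print(round(th,2),round(s['clock'],2),'Ft',round(F[:2]@[-np.sin(ph),np.cos(ph)],2),'Fr',round(F[:2]@[np.cos(ph),np.sin(ph)],2))
g=dict(red=[.593,-.131,.025],blue=[.578,.049,.025],yellow=[.6214,.027,.025],green=[.633,-.107,.025])
ims=[]
for c in('top','side'):
    f=cam(c); save(f,c+'2.png'); st=studs(f,g); p,e=fit(f,st); print(c,list(st),p.round(4),e,dial(f,p,-1.6,-.8))
E
python3 - <<'E'
import cv2,numpy as np
a=cv2.imread('pics/top2.png'); b=cv2.imread('pics/side2.png')
z=lambda i:cv2.resize(i,(400,400),interpolation=cv2.INTER_CUBIC)
cv2.imwrite('pics/both2.png',np.hstack([z(a[150:310,190:350]),z(b[160:320,150:310])]))
E
```

```text
-0.16 6.03 Ft -0.67 Fr 0.23
-0.25 6.29 Ft 0.09 Fr -0.03
-0.34 6.56 Ft 0.62 Fr 0.0
-0.43 6.83 Ft 0.58 Fr 0.57
-0.52 7.09 Ft 0.37 Fr -0.74
-0.61 7.36 Ft -0.71 Fr -0.4
-0.7 7.62 Ft 0.19 Fr -0.68
-0.79 7.89 Ft 0.25 Fr -0.6
-0.88 8.16 Ft -0.02 Fr -0.44
-0.97 8.43 Ft 0.09 Fr -0.12
-1.06 8.69 Ft 0.06 Fr -0.3
-1.15 8.96 Ft 0.3 Fr -0.28
top ['red', 'green'] [ 0.5597 -0.0434  0.0692] 0.07460756658161927 (np.float64(-1.5454881061824814), np.float32(2.6435547))
side ['red', 'yellow', 'green', 'blue'] [ 0.5603 -0.0474  0.0748] 0.36198319856754324 (np.float64(-1.1606365004182926), np.float32(108.64136))
```

View pics/both2.png

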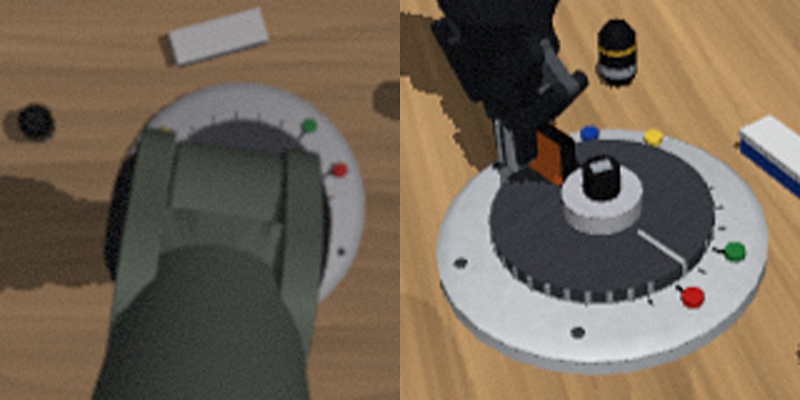

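Side view: the index line stops about 8° short of the red stud's line. The arm hides the top view. I'll push a bit further, back off and measure with both cameras.

```bash
python3 - <<'E'
from h import *
for th in (-1.2,-1.24):
    p,r=pose(th,.0166,.047); move_l(p,.04,rot=r)
p,r=pose(-1.24,.04,.047); move_l(p,.15,rot=r)
p,r=pose(-1.24,.05,.2); move_l(p,.25,rot=r)
q=list(get_state()['q']); q[0]+=-1.0; set_joints(q)
print(get_state()['clock'])
g=dict(red=[.593,-.131,.025],blue=[.578,.049,.025],yellow=[.6214,.027,.025],green=[.633,-.107,.025])
for c in('top','side'):
    f=cam(c); save(f,c+'3.png'); st=studs(f,g); p,e=fit(f,st); print(c,list(st),p.round(4),e,dial(f,p,-1.6,-.8))
    np.save('/tmp/%s3.npy'%c,f,allow_pickle=True)
    for n in ('index_point','stud_red_top','seat_mid'): print(n,[(np.round(x['centre'],1),round(x['score'],2)) for x in tip_of(c,n)[:2]])
E
python3 - <<'E'
import cv2,numpy as np
a=cv2.imread('pics/top3.png'); b=cv2.imread('pics/side3.png')
z=lambda i:cv2.resize(i,(400,400),interpolation=cv2.INTER_CUBIC)
cv2.imwrite('pics/both3.png',np.hstack([z(a[170:270,240:340]),z(b[200:300,200:300])]))
E
```

```text
12.3417
top ['red', 'yellow', 'green', 'blue'] [ 0.5595 -0.0438  0.0732] 0.09462009448770914 (np.float64(-1.2772423825042278), np.float32(52.580566))
index_point [(array([326.9, 221.1]), 0.71)]
stud_red_top [(array([329.9, 217. ]), 0.5)]
seat_mid [(array([288.6, 231.9]), 0.84)]
side ['red', 'yellow', 'green', 'blue'] [ 0.5604 -0.0474  0.0756] 0.42501839587384893 (np.float64(-1.2506618509774385), np.float32(97.801025))
index_point [(array([265.7, 276.8]), 0.62)]
stud_red_top [(array([265.7, 277.2]), 0.57), (array([227.7, 235.7]), 0.53)]
seat_mid [(array([230.8, 236.9]), 0.62)]
```

View pics/both3.png

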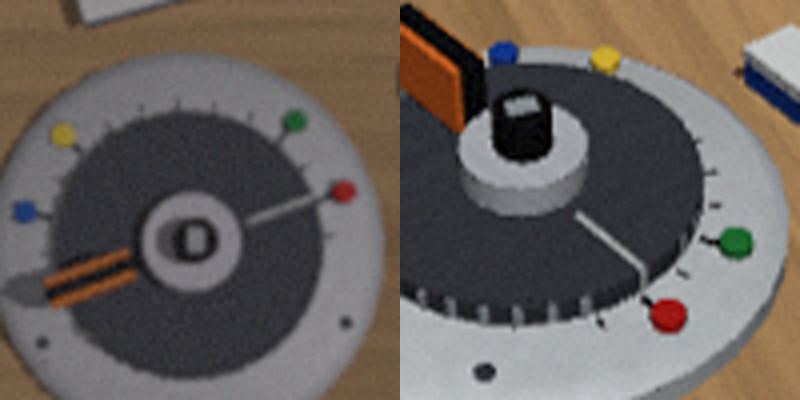

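```bash
cat >> h.py <<'E'
def linefit(f,p,th0,r0=.031,r1=.074):
    g=cv2.cvtColor(f['img'],cv2.COLOR_RGB2GRAY).astype(np.float32)
    rs=np.linspace(r0,r1,60); ls=np.arange(-.009,.009,.0003); a=p[2]+th0
    u=np.array([np.cos(a),np.sin(a)]); t=np.array([-u[1],u[0]]); c=[]
    for r in rs:
        q=np.array([proj(f,np.r_[p[:2]+r*u+l*t,.032]) for l in ls],np.float32)
        v=cv2.remap(g,q[:,:1].copy(),q[:,1:].copy(),cv2.INTER_CUBIC).ravel(); b=np.percentile(v,30); w=np.clip(v-b-.25*(v.max()-b),0,None)
        k=v.argmax(); w[abs(ls-ls[k])>.004]=0; c.append((w*ls).sum()/w.sum())
    c=np.array(c); s=(rs>.036)&(rs<.070)
    k=np.polyfit(rs[s],c[s],1); res=c[s]-np.polyval(k,rs[s])
    return th0+np.arctan(k[0]),k[1],res.std(), np.polyval(k,.093)
E
python3 - <<'E'
from h import *
g=dict(red=[.593,-.131,.025],blue=[.578,.049,.025],yellow=[.6214,.027,.025],green=[.633,-.107,.025])
for c in('top','side'):
  f=np.load('/tmp/%s3.npy'%c,allow_pickle=True).item(); meta=dict(f)
  for i,lo,hi in (('0',-.4,.4),('2',-1.6,-.8),('3',-1.6,-.8)):
    if c=='top' and i=='2': continue
    f['img']=cv2.imread('pics/%s%s.png'%(c,i))[:,:,::-1].copy()
    p,e=fit(f,studs(f,g)); d,_=dial(f,p,lo,hi); print(c,i,'dial',round(d,4),'linefit',np.round(linefit(f,p,d),4))
E
```

```text
top 0 dial -0.0842 linefit [-0.0733 -0.0006  0.0001  0.0005]
top 3 dial -1.2772 linefit [-1.2726e+00 -3.0000e-04  1.0000e-04  2.0000e-04]
side 0 dial -0.0433 linefit [-0.0798  0.0019  0.0001 -0.0015]
side 2 dial -1.1606 linefit [-1.1906e+00  1.6000e-03  1.0000e-04 -1.2000e-03]
side 3 dial -1.2507 linefit [-1.2774e+00  1.4000e-03  1.0000e-04 -1.0000e-03]
```

With the line fit left free sideways, both cameras agree: the dial is at −1.275 and the target is −1.309, so 0.034 rad is left. Earlier pushes left the dial 0.035–0.04 past the commanded angle, so I'll command −1.273.

```bash
cat > fin.py <<'E'
from h import *
import sys
cmd=float(sys.argv[1]); n=sys.argv[2]
q=list(get_state()['q']); q[0]+=1.0; set_joints(q)
p,r=pose(-1.24,.04,.047); move_l(p,.25,rot=r)
p,r=pose(-1.24,.021,.047); move_l(p,.06,rot=r)
p,r=pose(cmd,.0166,.047); move_l(p,.02,rot=r)
sleep(.2)
p,r=pose(cmd,.04,.047); move_l(p,.1,rot=r)
p,r=pose(-1.24,.05,.2); move_l(p,.25,rot=r)
q=list(get_state()['q']); q[0]+=-1.0; set_joints(q)
print(get_state()['clock'])
g=dict(red=[.593,-.131,.025],blue=[.578,.049,.025],yellow=[.6214,.027,.025],green=[.633,-.107,.025])
z=lambda i:cv2.resize(i,(400,400),interpolation=cv2.INTER_CUBIC); ims=[]
for c in('top','side'):
    f=cam(c); save(f,c+n+'.png'); p,e=fit(f,studs(f,g)); d,_=dial(f,p,-1.6,-.8); print(c,p.round(4),d,np.round(linefit(f,p,d),4))
    ims.append(z(f['img'][170:270,240:340] if c=='top' else f['img'][200:300,200:300])[:,:,::-1])
cv2.imwrite('pics/both%s.png'%n,np.hstack(ims))
E
python3 fin.py -1.273 4
```

```text
19.2167
top [ 0.5596 -0.0439  0.0732] -1.315520656482449 [-1.305e+00 -5.000e-04  1.000e-04  4.000e-04]
side [ 0.5605 -0.0472  0.0736] -1.2893390687630122 [-1.3119e+00  1.2000e-03  1.0000e-04 -9.0000e-04]
```

View pics/both4.png

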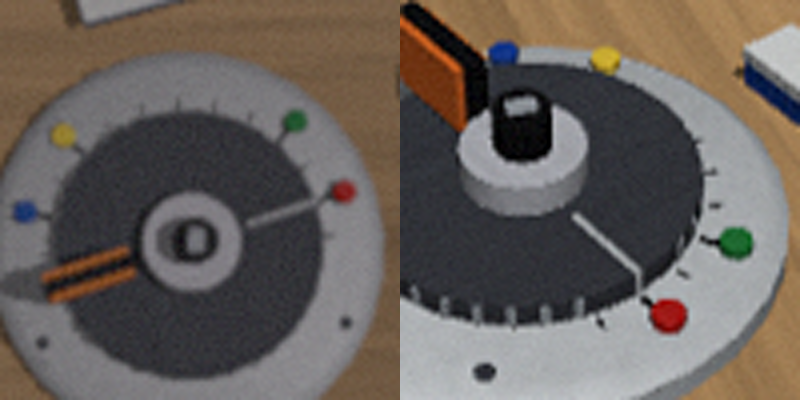

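View pics/side4.png

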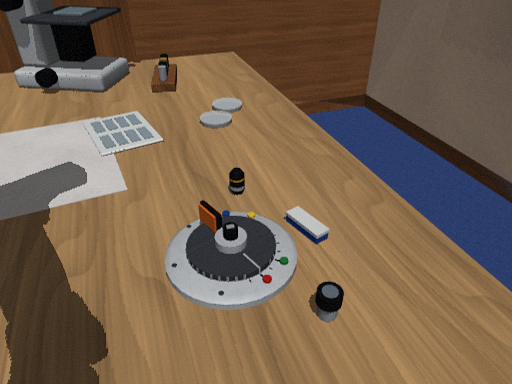

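The index line now points at the red stud's scale line in both views: top stud at zoomed (343,191), side stud at (668,315). The specimen is upright on the seat and the surrounding items haven't moved. Handing in.

```bash
python3 -c "
from cell import *
print(get_state()['clock'],get_state()['contact_force']); sign_off()"
```

```text
19.3167 [-0.09860252 -0.11485207 -0.22355242]
the job is handed in; nothing more can be done
```

I turned the dial to the red stud's line (−75°, −1.309 rad) with shut fingertips, pushing only on the pad_a face. A first push stopped short, I measured, then made one small final push and backed clear. The job was handed in at about 19.3 s on the robot's clock.

- **Final angle:** fitting the index line's direction gave −1.305 rad (top camera) and −1.312 rad (side camera), both within about 0.3° of the target.
- **Disagreement:** a cruder fit that forces the line through the estimated axis gave −1.316 (top) and −1.289 (side). I put that gap down to the ~2 mm calibration error, because the two cameras put the axis about 3 mm apart. I relied on the direction fit, where the cameras agree.
- **Surroundings:** the last pictures show the specimen upright on the seat and the objective, eyepiece and slide box where they were. The tool force was near zero after backing off.

No checks failed.

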